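Line up control knobs in the sorting tray's slot

TASK

With the fingertips only, push the red-topped control knob across the sorting tray, through the narrow gate and along to the closed end of the slot; then push the blue-topped knob through the gate behind it, so that both stand upright in a row, fully inside the slot. Slide them one at a time, gently, without lifting, pinching or tipping them, and leave the white-topped knob, the roll of tape and the yellow reel where they are.

Things in the scene. Friction and masses are not known exactly. Their poses are not given: they have to be found in the camera images.
- sort_tray: fixed tray, white floor 4 mm above the bench, green walls 6 mm thick that end 11 mm above the bench: fingertips can pass over them while pushing a knob's upper part. Origin on the bench under the gate's middle; x runs through the gate along the slot, y to the left, z up. Field inside: x -192 to -43 mm, y -119 to 119 mm; its far wall (x -40 mm) opens into guides to the gate.
- gate (a point): middle of the gate, on the tray's floor, 4 mm above the bench; axes as the tray's. Two straight guides, about 30 degrees to x, narrow from 79 mm at x = -40 mm to the gate at x = 0; the gate and the slot behind it are 33 mm wide
- slot_end (a point): middle of the closed end of the slot (inner face of its end wall), on the tray's floor, 72 mm beyond the gate. A knob pushed fully home has its centre 14 mm before it
- red_knob_center (a point): loose control knob from the keyboard, standing in the field of the tray: upright black cylinder 28 mm in diameter and 20 mm high, about 35 g, with a red disc 24 mm wide on its top; the point is its centre, half-way up; z is its upright axis
- blue_knob_center (a point): loose control knob from the keyboard, standing in the field of the tray: upright black cylinder 28 mm in diameter and 20 mm high, about 35 g, with a blue disc 24 mm wide on its top; the point is its centre, half-way up; z is its upright axis
- white_knob_center (a point): loose control knob from the keyboard, standing in the field of the tray: upright black cylinder 28 mm in diameter and 20 mm high, about 35 g, with a white disc 24 mm wide on its top; the point is its centre, half-way up; z is its upright axis. It stays where it is
- red_knob: the red-topped knob, origin in the middle of its underside
- blue_knob: the blue-topped knob, origin in the middle of its underside
- tape_1: bystander: roll of black tape lying flat on the bench left of the slot, 62 x 59 x 19 mm, origin in the middle of its underside
- wick_reel: bystander: small yellow reel standing on the bench right of the slot, 43 x 48 x 30 mm, origin in the middle of its underside

How it is judged (in metres and radians):
On the way, in this order (a step that is already met when the one before it is completed fails the run):
1. the red-topped knob is past the gate, inside the slot, while the blue-topped one is still in the field (x of red_knob_center in the frame of sort_tray above 0.012 m and y of red_knob_center in the frame of sort_tray between -0.012 and 0.012 m and x of blue_knob_center in the frame of sort_tray below -0.014 m), for 0.2 s.
2. the blue-topped knob is past the gate, behind the red-topped one (x of blue_knob_center in the frame of sort_tray above 0.012 m and y of blue_knob_center in the frame of sort_tray between -0.012 and 0.012 m), for 0.2 s.
At the end, for the whole second after the job is handed in: Red-topped knob at least 50 mm past the gate (within 8 mm of fully home), blue-topped one behind it at least 12 mm past the gate (to the knobs' centres), both within 12 mm of the slot's middle line, upright within 0.15 rad, on the floor and at rest (all of step 2 and x of red_knob_center in the frame of sort_tray between 0.05 and 0.063 m and y of red_knob_center in the frame of sort_tray between -0.012 and 0.012 m and x of blue_knob_center in the frame of sort_tray below 0.063 m and angle between each of red_knob_center, blue_knob_center's own z axis and vertical below 0.15 rad and z of each of red_knob_center, blue_knob_center in the frame of sort_tray below 0.018 m and linear speed of each of red_knob, blue_knob below 0.02 m/s); the robot touches nothing.
It fails at once if a knob is lifted (its centre more than 6 mm above where it stands) (z of any of red_knob_center, blue_knob_center, white_knob_center in the frame of sort_tray above 0.02 m).
It fails at once if the red-topped or blue-topped knob is tipped (more than 0.5 rad), or pinched or pressed hard by the fingers (over 30 N) (angle between any of red_knob_center, blue_knob_center's own z axis and vertical above 0.5 rad or contact force between the fingers and red_knob above 30 N or contact force between the fingers and blue_knob above 30 N).
It fails at once if the white-topped knob is moved more than 12 mm (distance of white_knob_center from where it was at the start of the episode above 0.012 m).
It fails at once if the roll of tape is moved more than 12 mm (distance of tape_1 from where it was at the start of the episode above 0.012 m).
It fails at once if the yellow reel is moved more than 12 mm (distance of wick_reel from where it was at the start of the episode above 0.012 m).
It also fails if it takes over 72 s, if anything falls off the work surface, if the arm or the gripper's body presses on something with over 40 N, if the wrist force passes 120 N, or if a joint passes its speed limit or range.

ROBOT

A 7-joint arm with a two-finger parallel gripper is mounted at the origin on a cart in front of the work surface, level with it; the furniture and walls round the work are solid. World frame = base frame: x ahead of the robot, y to its left, z up, the work surface at z = 0. Lengths are in mm, angles in rad, forces in N, time in s.
With the tool pointing down it reaches from about 425 to 875 mm from the base axis. Payload 4.7 kg.
Tool frame: the origin (TCP) lies midway between the tips of the shut fingers; the grasp point (between the pads) lies 19 mm behind it; z points along the fingers, y is the line along which they close (so a half turn about z gives the same grasp; the last joint's range is limited). The gripper opens to 87 mm and grips with 3 to 60 N. Pads are 19 mm wide; open, the fingers measure 117 mm over their backs; the gripper's body (75 mm by 190 mm) begins 51 mm behind the grasp point.
Start: joints at [1.199, 0.321, -0.07, 1.45, 0.023, 1.371, -0.057], TCP at [244.577, -602.252, 222.587] pointing down, gripper open.
Joint ranges: [-2.86, 2.86], [-0.3, 2.09], [-1.38, 1.24], [0.06, 2.45], [-1.56, 4.7], [0.09, 2.05], [-2.69, 2.69]. Speed limits (rad/s): [2.57, 2.57, 3.14, 3.14, 3.14, 3.14, 3.14].

INTERFACE

Orientations are given as a unit quaternion [w, x, y, z].
In Python, from station import ctrl, grab_frame, get_calibration, look_for gives the robot as it stands.
- The arm moves only by the tool apply_moves, never from a script. Its argument "commands" is a list that holds one entry, the list of rows, each a list of 7 numbers: the shift along the tool's x, y, z in m, then the turn, a rotation vector about the tool's x, y, z in units of 5 degrees (1.0 is 5 degrees), then the opening in per cent of the stroke, from 0 (shut) to 100 (fully open). In form: [[[dx, dy, dz, rx, ry, rz, jaw], ...]]. A call has 1 to 12 rows; each row is the pose to reach, as a shift and turn from the pose commanded when the call began, along the tool's axes at that moment; what a row does not reach only later rows make up. A row lasts 1/12 s, in which the tool goes at most 41.7 mm and 7.16 degrees, less where a joint would pass 70% of its speed; a pose out of reach is approached as far as the arm can. A call with a gripper value outside its range is refused whole. The fingers move at their own pace and stop on an object; "force" is the grip in N (left out, the last holds). Time passes only in rows, so rows that repeat a pose let the fingers close. It gives the time, the measured TCP pose, the force, the opening and the grip force at its end, in the units of the state.
- ctrl.get_obs(): the state, without advancing time (a new reading comes with each control period).
- grab_frame(name): name is "scene" or "top" or "wrist"; returns the picture (420x560x3 uint8, blue, green, red); there is no depth.
- get_calibration(name): a dict with "intrinsics" (3x3 intrinsics, pixels), "xyz" and "orientation" of the camera in the world. Camera axes: x right, y down, z forward; pixel columns grow to the right and rows downward; lengths in mm; the calibration is good to about 2 mm. A picture is of the moment at which its call begins: read the wrist's pose just before it. get_calibration takes no time and is no camera call; for the wrist camera it gives the pose at the moment of the call.
- ctrl.sign_off(): hands the job in; it is judged then, once.
Trained networks look in the newest picture that a camera, given by its name, has taken for a name from the list of things; names that differ only in an ending like _2 or _b are one class to them, and where a whole thing is asked for, a point or a joint stands for the part that bears it (a point fixed in the world has none). Each returns a list of dicts, best first, with "p" (0 to 1); they miss things now and then, are a little off and sometimes report something else, mostly with a low value. They report only what shows in the picture. A call takes as long as a camera call.
- look_for(camera, target): "extent" ([left, top, width, height] in pixels, round what is visible of it).
The state is a dict: "clock": time; "joint_pos": joint angles; "qd": joint speeds; "joint_torque": joint torques, N m; "tcp_pos": TCP position; "tool_rot": TCP orientation; "wrist_force": force on the tool from outside, world axes, zero at the start; "wrist_torque": the same for the moment, N m; "opening": finger opening in mm; "finger_force": force on a finger pad.
Only numpy, scipy, OpenCV 4.12 (cv2) and the standard library are available. Lean on these libraries where they do the work, as an engineer would, in place of code of your own. Each camera call takes 0.05 s, during which the arm holds its last target. There are 200 camera calls.

## Working session

There is one attempt and no reset: what is moved stays moved. The work goes in short steps, Python scripts to look and compute and a tool call to move; the robot and the scene stay as the last step left them, time stands still between calls to the robot, and variables do not carry over. Pictures are saved under pics/ and viewed, at most 10 in all, crops included, and the job is handed in when it is done.

Besides the shell and the picture viewer there is one more tool, called after "Emit:" by a JSON object that holds its "fn" and its "kwargs", one argument or row to a line. apply_moves: Moves the arm, as the interface text tells. Its arguments: {"type":"object","properties":{"commands":{"type":"array"},"force":{"type":"number"}},"required":["commands"]}

```bash
mkdir -p pics; ls; python3 - <<'E'
from station import ctrl, grab_frame, get_calibration, look_for
import cv2, numpy as np
for c in ["top","scene"]:
    im=grab_frame(c); cv2.imwrite(f"pics/{c}0.png",im); k=get_calibration(c); print(c,k)
    if c=="top":
        for t in ["red_knob","blue_knob","white_knob_center","sort_tray","tape_1","wick_reel"]:
            print(t,look_for(c,t)[:2])
o=ctrl.get_obs(); print(o)
E
```

```text
pics
top {'intrinsics': array([[443.34429066,   0.        , 281.46684379],
       [  0.        , 443.34429066, 209.72351998],
       [  0.        ,   0.        ,   1.        ]]), 'xyz': array([497.81425619,  26.58890092, 877.94764498]), 'orientation': array([-0.03052538,  0.71665681, -0.69624998,  0.0265929 ])}
red_knob [{'extent': [292.5, 221.6, 11.4, 16.6], 'p': 0.57}, {'extent': [254.4, 256.1, 18.4, 14.4], 'p': 0.45}]
blue_knob [{'extent': [259.0, 257.0, 14.8, 14.7], 'p': 0.75}]
white_knob_center [{'extent': [214.9, 218.7, 18.7, 17.4], 'p': 0.74}]
sort_tray [{'extent': [195.4, 152.1, 131.9, 145.6], 'p': 0.66}]
tape_1 [{'extent': [201.3, 165.9, 31.9, 31.0], 'p': 0.93}]
wick_reel [{'extent': [197.0, 151.1, 131.5, 145.7], 'p': 0.67}, {'extent': [302.1, 175.4, 19.0, 27.1], 'p': 0.52}]
scene {'intrinsics': array([[519.97038732,   0.        , 274.31128804],
       [  0.        , 519.97038732, 208.36024514],
       [  0.        ,   0.        ,   1.        ]]), 'xyz': array([219.13505377, 754.77796368, 434.00780059]), 'orientation': array([ 0.12003962, -0.18699608,  0.82058734, -0.52655424])}
{'clock': 0.4, 'joint_pos': array([ 1.19912691,  0.32112431, -0.07008652,  1.45063875,  0.02259113,
        1.37077522, -0.05687933]), 'qd': array([-1.05721005e-03,  3.85173842e-04, -2.40440227e-04, -1.59372751e-03,
        1.03204102e-03, -5.30028840e-05, -1.78921419e-03]), 'joint_torque': array([ 3.20271647e-04, -4.90454042e+01, -4.01992332e-01, -3.12290382e+01,
       -6.33829180e-02,  3.63488181e-02,  4.93318657e-05]), 'tcp_pos': array([ 244.53266355, -602.20602999,  222.43587206]), 'tool_rot': array([-7.35239829e-05,  9.81452640e-01,  1.91704746e-01, -3.65944744e-05]), 'wrist_force': array([-0.2751436 , -0.05838724, -0.61703485]), 'wrist_torque': array([-0.01857436, -0.00374083,  0.05464406]), 'finger_force': 0.0, 'opening': 86.91345414426668}
```

View pics/top0.png

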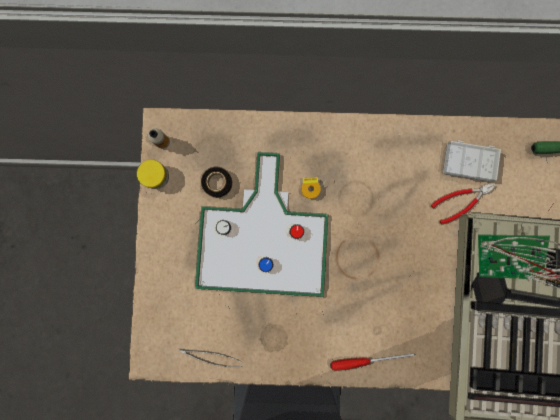

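The top view shows the tray spanning about (196,152)-(327,297), with the slot at (267,155-195) pointing up, which is +x. Red is at (297,231), blue at (266,264) and white at (223,227). Tape is at (216,181) and the reel at (311,188). Next I fit the tray pose and the knob positions.

```bash
cat > h.py <<'E'
from station import ctrl, grab_frame, get_calibration, look_for
import cv2, numpy as np
from scipy.spatial.transform import Rotation as R
from scipy.optimize import least_squares
rot=lambda q:R.from_quat([q[1],q[2],q[3],q[0]]).as_matrix()
def unproj(k,uv,z):
    d=np.c_[np.atleast_2d(uv),np.ones(len(np.atleast_2d(uv)))]@np.linalg.inv(k['intrinsics']).T@rot(k['orientation']).T
    return (k['xyz']+d*((z-k['xyz'][2])/d[:,2])[:,None])[:,:2]
def blobs(im,kind):
    h=cv2.cvtColor(im,cv2.COLOR_BGR2HSV); H,S,V=[h[...,i].astype(int) for i in range(3)]
    m={'red':((H<6)|(H>174))&(S>170)&(V>90),'blue':(H>100)&(H<125)&(S>130)&(V>60),'green':(H>60)&(H<95)&(S>70)&(V>25)}[kind]
    n,l,s,c=cv2.connectedComponentsWithStats(m.astype(np.uint8))
    return l,s,c
P=np.array([(-195,-122),(-40,-122),(-40,-42.5),(0,-19.5),(75,-19.5),(75,19.5),(0,19.5),(-40,42.5),(-40,122),(-195,122),(-195,-122)],float)
def tray_fit(pts,x0):
    a,b=P[:-1],P[1:]; ab=b-a
    def f(p):
        c,s=np.cos(p[2]),np.sin(p[2]); q=(pts-p[:2])@np.array([[c,-s],[s,c]])
        t=np.clip(((q[:,None]-a)*ab).sum(2)/(ab**2).sum(1),0,1)
        return np.linalg.norm(q[:,None]-a-t[...,None]*ab,axis=2).min(1)
    r=least_squares(f,x0,loss='soft_l1',f_scale=2.); return r.x,np.median(f(r.x))
def to_tray(T,p):
    c,s=np.cos(T[2]),np.sin(T[2]); return (np.atleast_2d(p)-T[:2])@np.array([[c,-s],[s,c]])
def to_world(T,p):
    c,s=np.cos(T[2]),np.sin(T[2]); return np.atleast_2d(p)@np.array([[c,s],[-s,c]])+T[:2]
def obs():
    o=ctrl.get_obs(); M=rot(o['tool_rot']); return o,M,np.degrees(np.arctan2(M[1,0],M[0,0]))
E
python3 - <<'E'
from h import *
im=cv2.imread('pics/top0.png'); k=get_calibration('top')
l,s,c=blobs(im,'green'); i=1+np.argmax((s[1:,2]<200)*(s[1:,2]>100)*s[1:,4]); print(s[i])
v,u=np.where(l==i); pts=unproj(k,np.c_[u,v],9.)
T,e=tray_fit(pts,[602,60,0.]); print('tray',T,e,len(pts))
for kd in ['red','blue']:
    l,s,c=blobs(im,kd)
    for j in range(1,len(s)):
        if s[j,4]>20: w=unproj(k,c[j],24)[0]; print(kd,s[j],c[j],w,to_tray(T,w))
for n,uv,z in [('white',(223.5,227),24),('tape',(217,181.5),19),('reel',(311.5,188.5),30)]:
    w=unproj(k,uv,z)[0]; print(n,w,to_tray(T,w)[0])
E
```

```text
[ 195  153  133  143 1126]
tray [ 6.04042042e+02  6.50817377e+01 -3.39631201e-02] 1.0661723027472512 1126
red [432 189  40  19 150] [450.41333333 196.10666667] [ 602.67757322 -293.50430713] [[  10.81267739 -358.42558413]]
red [440 199  38  25 160] [459.5625 212.275 ] [ 571.8107547  -311.05669764] [[ -19.44032116 -377.01598426]]
red [291 226  12  12 114] [296.48245614 231.5       ] [525.68826528   2.23961301] [[-76.17468685 -65.46651139]]
red [331 358  39  12 331] [349.0755287  363.32628399] [ 281.17058923 -103.01403229] [[-316.97729668 -178.96244456]]
blue [259 258  13  13 128] [265.28125   264.3984375] [461.07085388  60.25893651] [[-142.72497238   -9.67483414]]
white [530.28552005 143.06361071] [-76.36198618  75.43238143]
tape [619.01333855 159.98127261] [11.74019764 95.35318131]
reel [609.05191928 -24.31574081] [  8.04262135 -89.17580546]
```

Emit:
{"fn": "apply_moves", "kwargs": {
  "commands": [
    [[0.04, -0.04, -0.0275, 0, 0, -1.2, 23], [0.07, -0.07, -0.0275, 0, 0, -2.4, 23], [0.1, -0.1, -0.0275, 0, 0, -3.6, 23], [0.13, -0.13, -0.0275, 0, 0, -4.8, 23], [0.16, -0.155, -0.0275, 0, 0, -6, 23], [0.18, -0.18, -0.0275, 0, 0, -7.2, 23], [0.2, -0.2, -0.0275, 0, 0, -8.4, 23], [0.22, -0.215, -0.0275, 0, 0, -9.6, 23], [0.246, -0.241, -0.0275, 0, 0, -10.8, 23], [0.246, -0.241, -0.0275, 0, 0, -12, 23], [0.246, -0.241, -0.0275, 0, 0, -13.19, 23], [0.246, -0.241, -0.0275, 0, 0, -13.19, 23]]
  ],
  "force": 10
}}

```text
clock: 1.4
tcp_pos: [382.1, -285.8, 250.4]
tool_rot: [0.0, 0.718, 0.696, -0.0]
wrist_force: [-0.2, 0.6, 0.2]
opening: 21.7
finger_force: 0.0
```

Emit:
{"fn": "apply_moves", "kwargs": {
  "commands": [
    [[0.035, 0.014, 0, 0, 0, 0, 23], [0.07, 0.028, 0, 0, 0, 0, 23], [0.105, 0.042, 0, 0, 0, 0, 23], [0.14, 0.056, 0, 0, 0, 0, 23], [0.175, 0.07, 0, 0, 0, 0, 23], [0.21, 0.084, 0, 0, 0, 0, 23], [0.245, 0.098, 0, 0, 0, 0, 23], [0.28, 0.112, 0, 0, 0, 0, 23], [0.305, 0.122, 0, 0, 0, 0, 23], [0.32, 0.127, 0, 0, 0, 0, 23], [0.32, 0.127, 0, 0, 0, 0, 23], [0.32, 0.127, 0, 0, 0, 0, 23]]
  ]
}}

```text
clock: 2.4
tcp_pos: [519.6, 29.2, 249.9]
tool_rot: [-0.0, 0.719, 0.695, -0.0]
wrist_force: [-0.2, -0.6, -0.2]
opening: 19.9
finger_force: 0.0
```

```bash
python3 - <<'E'
from h import *
o,M,y=obs(); print(o['tcp_pos'],y,o['opening'])
k=get_calibration('wrist'); im=grab_frame('wrist'); cv2.imwrite('pics/w1.png',im); print(k)
print(M.T@(k['xyz']-o['tcp_pos']))
for t in ["red_knob","blue_knob","sort_tray"]: print(t,look_for('wrist',t)[:2])
E
```

```text
[519.59986063  29.20502882 249.89658898] 88.01292348294099 19.932282932278483
{'intrinsics': array([[378.01019808,   0.        , 286.67381026],
       [  0.        , 378.01019808, 201.84785584],
       [  0.        ,   0.        ,   1.        ]]), 'xyz': array([522.52900164,  99.73174995, 412.88873718]), 'orientation': array([ 0.12996497,  0.99136814, -0.0170382 , -0.0028312 ])}
[  70.57963571    0.40440772 -162.99506162]
red_knob [{'extent': [279.5, 180.9, 27.3, 26.4], 'p': 0.66}]
blue_knob [{'extent': [215.7, 130.1, 27.8, 28.2], 'p': 0.94}, {'extent': [281.4, 183.3, 29.4, 24.2], 'p': 0.19}]
sort_tray [{'extent': [167.5, 4.2, 276.8, 243.2], 'p': 0.87}]
```

View pics/w1.png

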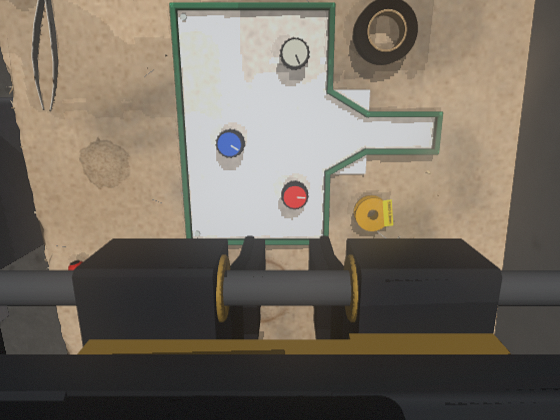

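The wrist view shows the whole tray: red at (294,195), blue at (230,143), white at (294,53), and the slot's end at (438,132). Fitting from this picture.

```bash
cat >> h.py <<'E'
def measure(name,T=None,fit=True):
    o,M,y=obs(); k=get_calibration('wrist'); im=grab_frame('wrist'); cv2.imwrite('pics/%s.png'%name,im)
    print('tcp',o['tcp_pos'].round(1),'yaw',round(y,2),'open',round(o['opening'],1))
    if fit:
        l,s,c=blobs(im,'green'); i=1+np.argmax(s[1:,4]); v,u=np.where(l==i)
        T,e=tray_fit(unproj(k,np.c_[u,v],10.),[604,65,-.034]); print('tray',T,e,len(u),s[i])
    for kd in ['red','blue']:
        l,s,c=blobs(im,kd)
        for j in range(1,len(s)):
            w=unproj(k,c[j],24)[0]; q=to_tray(T,w)[0]
            if s[j,4]>60 and abs(q[1])<125 and -200<q[0]<80: print(kd,s[j],'world',w.round(1),'tray',q.round(1),'size mm',np.ptp(unproj(k,[s[j,:2],s[j,:2]+s[j,2:4]],24),axis=0).round(1))
    return T
E
python3 - <<'E'
from h import *
T=measure('w2'); print('tcp tray',to_tray(T,ctrl.get_obs()['tcp_pos'][:2]))
E
```

```text
tcp [519.3  27.1 249.9] yaw 87.84 open 19.8
tray [ 6.04812966e+02  6.46142512e+01 -3.44154691e-02] 1.1481602068885022 1756 [ 169    0  166  187 1756]
blue [218 130  23  24 390] world [461.   59.8] tray [-143.6   -9.8] size mm [21.6 25.2]
tcp tray [[-84.0751201  -40.22233794]]
```

```bash
sed -i "s/i=1+np.argmax(s\[1:,4\]); v,u=np.where(l==i)/v,u=np.where(np.isin(l,[j for j in range(1,len(s)) if s[j,4]>60 and s[j,0]+s[j,2]<460 and s[j,1]+s[j,3]<300]))/; s/s\[i\])/)/" h.py
python3 - <<'E'
from h import *
im=cv2.imread('pics/w2.png'); h=cv2.cvtColor(im,cv2.COLOR_BGR2HSV); print(h[190,288:300], h[55,294])
l,s,c=blobs(im,'green'); print(s[s[:,4]>60])
T=measure('w3'); print('tcp tray',to_tray(T,ctrl.get_obs()['tcp_pos'][:2]))
E
```

```text
[[  1 159 210]
 [  1 158 210]
 [  0 156 211]
 [  1 159 210]
 [  0 158 211]
 [  0 159 210]
 [  0 158 210]
 [  1 160 211]
 [  1 160 210]
 [  1 160 210]
 [  1 160 209]
 [  1 162 210]] [ 28  20 195]
[[     0      0    560    420 232602]
 [   169      0    166    187   1756]
 [   328     74     57     40    223]
 [   185    199      6     39    123]
 [   325    199      4     36     78]
 [   227    238     17      4     62]
 [   265    238     44      4    159]]
tcp [519.4  27.3 250. ] yaw 87.85 open 20.1
tray [ 6.04929868e+02  6.47087860e+01 -3.27071021e-02] 1.07625053674424 2444
blue [218 131  23  23 391] world [460.9  59.9] tray [-143.8   -9.5] size mm [21.7 24.2]
tcp tray [[-84.25505272 -39.8554919 ]]
```

```bash
sed -i "s/(S>170)&(V>90)/(S>130)\&(V>90)/; s/(S>70)&(V>25)/(S>55)\&(V>20)/" h.py
cat >> h.py <<'E'
def plan(T,tray_xy,z=None,yaw=None):
    "tool-frame shift (mm) and rz units to reach a tray point"
    o,M,y=obs(); w=to_world(T,tray_xy)[0]; p=o['tcp_pos']; d=np.r_[w-p[:2],0 if z is None else z-p[2]]
    print('to',tray_xy,z,'shift',(M.T@d).round(1),'rz', None if yaw is None else round(-(yaw+np.degrees(T[2])-y)/5,2))
E
python3 - <<'E'
from h import *
T=measure('w4'); print('tcp tray',to_tray(T,ctrl.get_obs()['tcp_pos'][:2]))
np.save('T.npy',T); plan(T,(-76,-96),60,90); plan(T,(-76,-96),14,90)
E
```

```text
tcp [519.4  27.6 250. ] yaw 87.89 open 20.0
tray [ 6.04817445e+02  6.45478360e+01 -3.39513381e-02] 1.266003358737379 3956
red [284 184  22  22 362] world [526.6   1.7] tray [-76.  -65.5] size mm [22.6 24.9]
blue [218 131  23  23 392] world [461.   59.9] tray [-143.6   -9.5] size mm [21.7 24.2]
tcp tray [[-84.05084204 -39.45739253]]
to (-76, -96) 60 shift [-56.4   8.2 190.1] rz -0.03
to (-76, -96) 14 shift [-56.4   8.1 236.1] rz -0.03
```

Emit:
{"fn": "apply_moves", "kwargs": {
  "commands": [
    [[-0.028, 0.004, 0.03, 0, 0, 0, 23], [-0.056, 0.008, 0.06, 0, 0, 0, 23], [-0.0565, 0.008, 0.095, 0, 0, 0, 23], [-0.0565, 0.008, 0.125, 0, 0, 0, 23], [-0.0565, 0.008, 0.155, 0, 0, 0, 23], [-0.0565, 0.008, 0.185, 0, 0, 0, 23], [-0.0565, 0.008, 0.205, 0, 0, 0, 23], [-0.0565, 0.008, 0.22, 0, 0, 0, 23], [-0.0565, 0.008, 0.23, 0, 0, 0, 23], [-0.0565, 0.008, 0.235, 0, 0, 0, 23], [-0.0565, 0.008, 0.235, 0, 0, 0, 23], [-0.0565, 0.008, 0.235, 0, 0, 0, 23]]
  ]
}}

```text
clock: 3.75
tcp_pos: [526.3, -27.8, 15.7]
tool_rot: [0.0, 0.719, 0.695, 0.0]
wrist_force: [0.3, 0.1, 0.7]
opening: 20.0
finger_force: 0.0
```

```bash
python3 - <<'E'
from h import *
T=np.load('T.npy'); measure('w5',T,False); print(to_tray(T,ctrl.get_obs()['tcp_pos'][:2]),ctrl.get_obs()['wrist_force'])
plan(T,(-76,-20),14.5,90)
E
```

```text
tcp [526.3 -27.8  15.7] yaw 88.04 open 20.0
red [ 258  174   57   56 2389] world [526.9   1.8] tray [-75.8 -65.4] size mm [23.3 25.4]
blue [  78   27   64   68 3205] world [461.   60.2] tray [-143.6   -9.2] size mm [20.8 25.4]
[[-75.03851988 -94.92547127]] [1.10318084 1.1068311  0.79974727]
to (-76, -20) 14.5 shift [74.9 -1.   1.6] rz -0.0
```

View pics/w5.png

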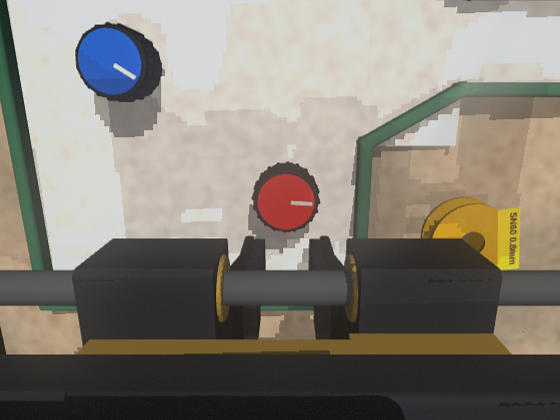

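The fingers straddle the red knob's line, centred on it: red is at (286,202) and the finger gap at about (286,250). Pushing it along tray +y.

Emit:
{"fn": "apply_moves", "kwargs": {
  "commands": [
    [[0.002, 0, 0.001, 0, 0, 0, 23], [0.005, -0.0005, 0.001, 0, 0, 0, 23], [0.008, -0.001, 0.001, 0, 0, 0, 23], [0.011, -0.001, 0.001, 0, 0, 0, 23], [0.014, -0.001, 0.001, 0, 0, 0, 23], [0.018, -0.001, 0.001, 0, 0, 0, 23], [0.022, -0.001, 0.001, 0, 0, 0, 23], [0.026, -0.001, 0.001, 0, 0, 0, 23], [0.03, -0.001, 0.001, 0, 0, 0, 23], [0.034, -0.001, 0.001, 0, 0, 0, 23], [0.037, -0.001, 0.001, 0, 0, 0, 23], [0.038, -0.001, 0.001, 0, 0, 0, 23]]
  ]
}}

```text
clock: 4.8
tcp_pos: [525.9, 11.2, 14.0]
tool_rot: [-0.0, 0.719, 0.695, 0.0]
wrist_force: [0.4, -0.5, 1.1]
opening: 19.8
finger_force: 0.4
```

```bash
python3 - <<'E'
from h import *
T=np.load('T.npy'); measure('w6',T,False); print(to_tray(T,ctrl.get_obs()['tcp_pos'][:2]),ctrl.get_obs()['wrist_force'])
plan(T,(-76,-20),14.5,90)
E
```

```text
tcp [525.9  11.2  14. ] yaw 88.11 open 19.8
red [ 259  199   56   55 2322] world [526.5  30.3] tray [-77.1 -36.9] size mm [23.1 25.5]
blue [  94  134   59   58 2596] world [461.   59.9] tray [-143.6   -9.5] size mm [20.6 24.5]
[[-76.985518   -56.08665335]] [ 0.0992067  0.485244  -0.3696641]
to (-76, -20) 14.5 shift [36.1  1.  -0.4] rz 0.01
```

Emit:
{"fn": "apply_moves", "kwargs": {
  "commands": [
    [[0.003, 0, 0, 0, 0, 0, 23], [0.007, 0, 0, 0, 0, 0, 23], [0.011, 0, 0, 0, 0, 0, 23], [0.015, 0, 0, 0, 0, 0, 23], [0.019, 0, 0, 0, 0, 0, 23], [0.023, 0, 0, 0, 0, 0, 23], [0.027, 0, 0, 0, 0, 0, 23], [0.031, 0, 0, 0, 0, 0, 23], [0.034, 0, 0, 0, 0, 0, 23], [0.036, 0, 0, 0, 0, 0, 23], [0.037, 0, 0, 0, 0, 0, 23], [0.037, 0, 0, 0, 0, 0, 23]]
  ]
}}

```text
clock: 5.85
tcp_pos: [527.2, 47.7, 14.0]
tool_rot: [-0.0, 0.719, 0.695, 0.0]
wrist_force: [-0.0, -1.0, -0.2]
opening: 20.1
finger_force: 0.0
```

```bash
python3 - <<'E'
from h import *
T=np.load('T.npy'); measure('w7',T,False); print(to_tray(T,ctrl.get_obs()['tcp_pos'][:2]),ctrl.get_obs()['wrist_force'])
plan(T,(-110,0),60,180); plan(T,(-110,0),60,0)
E
```

```text
tcp [527.2  47.7  14. ] yaw 88.08 open 20.1
red [ 258  198   57   55 2331] world [527.8  67.1] tray [-77.1  -0.1] size mm [23.5 25.5]
blue [105 222  53  22 627] world [461.2  66.7] tray [-143.6   -2.8] size mm [21.3 10.7]
[[-77.01424841 -19.70356028]] [ 0.1442541  -0.58222283  0.35431473]
to (-110, 0) 60 shift [ 19.7 -33.  -46. ] rz -18.0
to (-110, 0) 60 shift [ 19.7 -33.  -46. ] rz 18.0
```

Emit:
{"fn": "apply_moves", "kwargs": {
  "commands": [
    [[-0.004, 0, 0, 0, 0, 0, 23], [-0.004, 0, -0.02, 0, 0, 0, 23], [-0.004, 0, -0.046, 0, 0, 0, 23], [0, -0.005, -0.046, 0, 0, 1.35, 23], [0.004, -0.01, -0.046, 0, 0, 2.7, 23], [0.008, -0.015, -0.046, 0, 0, 4.05, 23], [0.012, -0.02, -0.046, 0, 0, 5.4, 23], [0.016, -0.025, -0.046, 0, 0, 6.75, 23], [0.0197, -0.029, -0.046, 0, 0, 8.1, 23], [0.0197, -0.029, -0.046, 0, 0, 9.45, 23], [0.0197, -0.029, -0.046, 0, 0, 10.8, 23], [0.0197, -0.029, -0.046, 0, 0, 12, 23]]
  ]
}}

```text
clock: 6.9
tcp_pos: [498.9, 67.6, 60.1]
tool_rot: [0.0, 0.971, 0.239, 0.0]
wrist_force: [-0.1, 0.3, -0.6]
opening: 20.1
finger_force: 0.0
```

Emit:
{"fn": "apply_moves", "kwargs": {
  "commands": [
    [[0, 0, 0, 0, 0, 1.35, 23], [0, 0, 0, 0, 0, 2.7, 23], [0, 0, 0, 0, 0, 4.05, 23], [0, 0, 0, 0, 0, 5.4, 23], [0, 0, 0, 0, 0, 6, 23], [0, 0, 0, 0, 0, 6, 23], [0, 0, 0, 0, 0, 6, 23]]
  ]
}}

```text
clock: 7.48
tcp_pos: [498.9, 67.7, 60.0]
tool_rot: [0.0, 1.0, -0.016, 0.0]
wrist_force: [0.2, 0.7, -0.1]
opening: 20.3
finger_force: 0.0
```

```bash
python3 - <<'E'
from h import *
T=np.load('T.npy'); T2=measure('w8',T,True); measure('w8b',T,False);print(to_tray(T,ctrl.get_obs()['tcp_pos'][:2]),ctrl.get_obs()['wrist_force'])
plan(T,(-106,0),14,0); plan(T2,(-106,0),14,0)
E
```

```text
tcp [498.9  67.7  60. ] yaw -1.86 open 20.3
tray [ 6.04970763e+02  6.48733609e+01 -3.62317992e-02] 1.2485115969689673 5704
red [ 264  159   45   44 1477] world [527.7  67.4] tray [-77.4  -0.3] size mm [24.9 23.4]
blue [289 306  24   5  83] world [451.2  61. ] tray [-153.5   -9.4] size mm [ 3.8 14.1]
tcp [498.9  67.8  60. ] yaw -1.86 open 20.2
red [ 264  159   45   44 1475] world [527.7  67.3] tray [-77.2   0.2] size mm [24.9 23.4]
blue [289 306  24   5  80] world [451.3  61. ] tray [-153.4   -8.7] size mm [ 3.8 14.1]
[[-105.95171688   -0.32246019]] [ 0.08806969  0.35301824 -0.74548908]
to (-106, 0) 14 shift [-0.  -0.3 46. ] rz 0.01
to (-106, 0) 14 shift [ 0.1 -0.9 46. ] rz 0.04
```

View pics/w8.png

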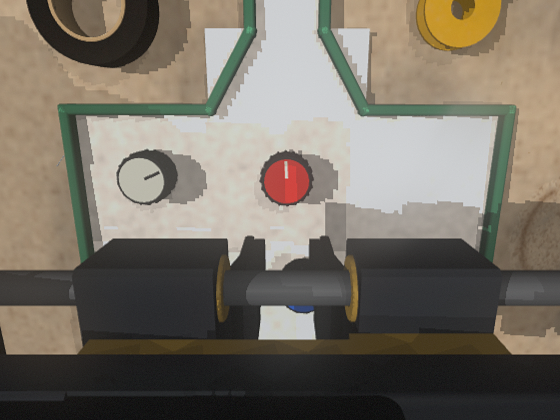

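The gate's inner edges are at columns 254 and 320, with red at (286,180) on the centre line. Descending behind red and pushing.

Emit:
{"fn": "apply_moves", "kwargs": {
  "commands": [
    [[0, -0.0006, 0.015, 0, 0, 0, 23], [0, -0.0006, 0.032, 0, 0, 0, 23], [0, -0.0006, 0.043, 0, 0, 0, 23], [0, -0.0006, 0.046, 0, 0, 0, 23], [0.003, -0.0006, 0.046, 0, 0, 0, 23], [0.007, -0.0006, 0.046, 0, 0, 0, 23], [0.01, -0.0006, 0.046, 0, 0, 0, 23], [0.014, -0.0006, 0.046, 0, 0, 0, 23], [0.018, -0.0006, 0.046, 0, 0, 0, 23], [0.022, -0.0006, 0.046, 0, 0, 0, 23], [0.026, -0.0006, 0.046, 0, 0, 0, 23], [0.03, -0.0006, 0.046, 0, 0, 0, 23]]
  ]
}}

```text
clock: 8.58
tcp_pos: [529.3, 67.6, 14.2]
tool_rot: [0.0, 1.0, -0.017, -0.0]
wrist_force: [-0.7, -0.2, 2.2]
opening: 20.0
finger_force: 0.6
```

Emit:
{"fn": "apply_moves", "kwargs": {
  "commands": [
    [[0.004, 0, 0, 0, 0, 0, 23], [0.008, 0, 0, 0, 0, 0, 23], [0.012, 0, 0, 0, 0, 0, 23], [0.016, 0, 0, 0, 0, 0, 23], [0.02, 0, 0, 0, 0, 0, 23], [0.024, 0, 0, 0, 0, 0, 23], [0.027, 0, 0, 0, 0, 0, 23], [0.028, 0, 0, 0, 0, 0, 23]]
  ]
}}

```text
clock: 9.25
tcp_pos: [557.5, 66.6, 14.0]
tool_rot: [-0.0, 1.0, -0.017, 0.0]
wrist_force: [-1.0, 0.5, 0.8]
opening: 19.9
finger_force: 0.7
```

```bash
python3 - <<'E'
from h import *
T=np.load('T.npy'); measure('w9',T,False);print(to_tray(T,ctrl.get_obs()['tcp_pos'][:2]),ctrl.get_obs()['wrist_force'])
plan(T,(58-19.3,0),14,0)
E
```

```text
tcp [557.5  66.6  14. ] yaw -1.95 open 19.9
red [ 259  200   56   54 2316] world [576.2  66.3] tray [-28.7   0.8] size mm [25.1 23.1]
[[-47.43732107   0.48797939]] [-0.80096613  0.47988435  0.34770505]
to (38.7, 0) 14 shift [86.1  0.5  0. ] rz -0.0
```

View pics/w9.png

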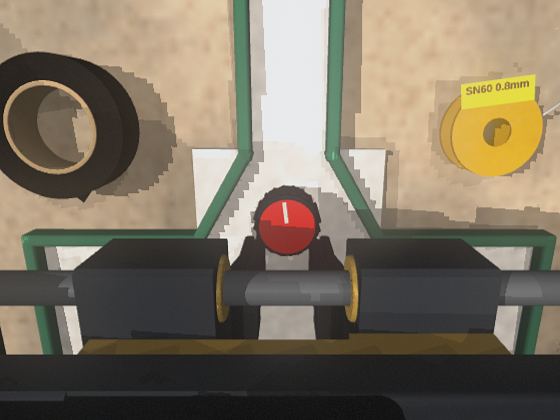

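Emit:
{"fn": "apply_moves", "kwargs": {
  "commands": [
    [[0.003, 0.0003, 0, 0, 0, 0, 23], [0.007, 0.0005, 0, 0, 0, 0, 23], [0.01, 0.0005, 0, 0, 0, 0, 23], [0.013, 0.0005, 0, 0, 0, 0, 23], [0.016, 0.0005, 0, 0, 0, 0, 23], [0.019, 0.0005, 0, 0, 0, 0, 23], [0.022, 0.0005, 0, 0, 0, 0, 23], [0.025, 0.0005, 0, 0, 0, 0, 23], [0.028, 0.0005, 0, 0, 0, 0, 23], [0.031, 0.0005, 0, 0, 0, 0, 23], [0.034, 0.0005, 0, 0, 0, 0, 23], [0.036, 0.0005, 0, 0, 0, 0, 23]]
  ]
}}

```text
clock: 10.3
tcp_pos: [593.3, 64.9, 14.0]
tool_rot: [0.0, 1.0, -0.017, 0.0]
wrist_force: [-0.4, 0.2, -0.8]
opening: 20.2
finger_force: 0.3
```

```bash
python3 - <<'E'
from h import *
T=np.load('T.npy'); measure('w10',T,False);print(to_tray(T,ctrl.get_obs()['tcp_pos'][:2]),ctrl.get_obs()['wrist_force'])
plan(T,(58-19.3,0),14,0)
E
```

```text
tcp [593.3  64.9  14. ] yaw -1.95 open 20.2
red [ 259  199   57   55 2350] world [612.1  64.6] tray [7.3 0.3] size mm [25.5 23.5]
[[-11.23957603  -0.04468891]] [-0.62004931  0.35171675 -0.14565222]
to (38.7, 0) 14 shift [49.9 -0.1  0.1] rz -0.0
```

Emit:
{"fn": "apply_moves", "kwargs": {
  "commands": [
    [[0.003, 0, 0, 0, 0, 0, 23], [0.007, 0, 0, 0, 0, 0, 23], [0.011, 0, 0, 0, 0, 0, 23], [0.015, 0, 0, 0, 0, 0, 23], [0.019, 0, 0, 0, 0, 0, 23], [0.023, 0, 0, 0, 0, 0, 23], [0.027, 0, 0, 0, 0, 0, 23], [0.031, 0, 0, 0, 0, 0, 23], [0.035, 0, 0, 0, 0, 0, 23], [0.038, 0, 0, 0, 0, 0, 23], [0.041, 0, 0, 0, 0, 0, 23], [0.043, 0, 0, 0, 0, 0, 23]]
  ]
}}

```text
clock: 11.35
tcp_pos: [636.2, 63.5, 14.0]
tool_rot: [0.0, 1.0, -0.017, 0.0]
wrist_force: [-1.0, 0.3, 0.6]
opening: 20.3
finger_force: 0.3
```

```bash
python3 - <<'E'
from h import *
T=np.load('T.npy'); measure('w11',T,False);print(to_tray(T,ctrl.get_obs()['tcp_pos'][:2]),ctrl.get_obs()['wrist_force'])
plan(T,(58-19,0),14,0)
E
```

```text
tcp [636.2  63.5  14. ] yaw -1.94 open 20.3
red [ 259  199   57   55 2352] world [655.   63.1] tray [50.2  0.3] size mm [25.5 23.5]
[[31.6669474  -0.03526243]] [-0.10891361 -0.52035271  0.04901621]
to (39, 0) 14 shift [ 7.3 -0.   0. ] rz -0.0
```

View pics/w11.png

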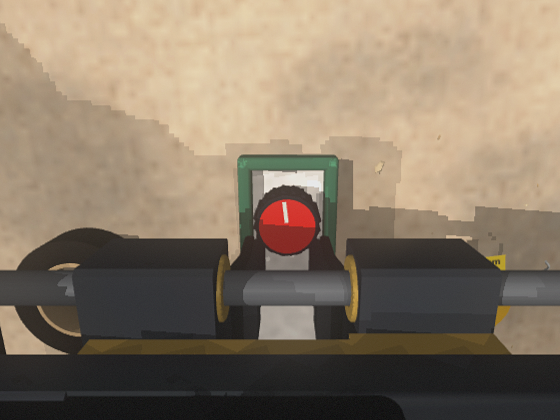

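Emit:
{"fn": "apply_moves", "kwargs": {
  "commands": [
    [[0.002, 0, 0, 0, 0, 0, 23], [0.004, 0, 0, 0, 0, 0, 23], [0.006, 0, 0, 0, 0, 0, 23], [0.006, 0, 0, 0, 0, 0, 23]]
  ]
}}

```text
clock: 11.73
tcp_pos: [642.3, 63.2, 14.1]
tool_rot: [0.0, 1.0, -0.017, 0.0]
wrist_force: [0.7, 0.9, 0.2]
opening: 20.2
finger_force: 0.1
```

```bash
python3 - <<'E'
from h import *
T=np.load('T.npy'); measure('w12',T,False);print(to_tray(T,ctrl.get_obs()['tcp_pos'][:2]),ctrl.get_obs()['wrist_force'])
plan(T,(-171,-9.5),60,0)
E
```

```text
tcp [642.3  63.2  14.1] yaw -1.95 open 20.2
red [ 259  199   57   54 2355] world [661.3  62.9] tray [56.5  0.3] size mm [25.1 23.5]
[[ 3.73167728e+01 -2.96129144e-02]] [-0.80901949 -0.44238869 -0.80021067]
to (-171, -9.5) 60 shift [-208.3    9.5  -46. ] rz -0.0
```

Emit:
{"fn": "apply_moves", "kwargs": {
  "commands": [
    [[-0.003, 0, 0, 0, 0, 0, 23], [-0.008, 0, 0, 0, 0, 0, 23], [-0.01, 0, -0.02, 0, 0, 0, 23], [-0.012, 0, -0.046, 0, 0, 0, 23], [-0.04, 0.001, -0.046, 0, 0, 0, 23], [-0.075, 0.003, -0.046, 0, 0, 0, 23], [-0.11, 0.005, -0.046, 0, 0, 0, 23], [-0.145, 0.007, -0.046, 0, 0, 0, 23], [-0.175, 0.009, -0.046, 0, 0, 0, 23], [-0.198, 0.0095, -0.046, 0, 0, 0, 23], [-0.208, 0.0095, -0.046, 0, 0, 0, 23], [-0.208, 0.0095, -0.046, 0, 0, 0, 23]]
  ]
}}

```text
clock: 12.78
tcp_pos: [431.6, 60.4, 60.0]
tool_rot: [0.001, 1.0, -0.017, -0.0]
wrist_force: [0.9, -0.6, 0.3]
opening: 19.9
finger_force: 0.0
```

```bash
python3 - <<'E'
from h import *
T=np.load('T.npy'); measure('w13',T,False);print(to_tray(T,ctrl.get_obs()['tcp_pos'][:2]),ctrl.get_obs()['wrist_force'])
plan(T,(-172,-9.5),14,0); plan(T,(-60,0),14,0)
E
```

```text
tcp [431.6  60.4  60. ] yaw -1.92 open 19.9
blue [ 265  158   45   43 1427] world [461.4  59.8] tray [-143.2   -9.6] size mm [24.3 23.4]
[[-170.84512984   -9.76137452]] [0.41590769 0.5932358  0.44122366]
to (-172, -9.5) 14 shift [-1.2 -0.3 46.4] rz 0.0
to (-60, 0) 14 shift [110.8  -9.8  46.6] rz 0.0
```

Emit:
{"fn": "apply_moves", "kwargs": {
  "commands": [
    [[-0.001, 0, 0.016, 0, 0, 0, 23], [-0.001, 0, 0.033, 0, 0, 0, 23], [-0.001, 0, 0.043, 0, 0, 0, 23], [-0.001, 0, 0.046, 0, 0, 0, 23], [0.002, 0, 0.046, 0, 0, 0, 23], [0.005, 0, 0.046, 0, 0, 0, 23], [0.008, 0, 0.046, 0, 0, 0, 23], [0.011, -0.0003, 0.046, 0, 0, 0, 23], [0.015, -0.0006, 0.046, 0, 0, 0, 23], [0.019, -0.001, 0.046, 0, 0, 0, 23], [0.023, -0.0014, 0.046, 0, 0, 0, 23], [0.027, -0.0018, 0.046, 0, 0, 0, 23]]
  ]
}}

```text
clock: 13.83
tcp_pos: [461.1, 61.7, 14.2]
tool_rot: [0.0, 1.0, -0.017, 0.0]
wrist_force: [-0.2, 0.2, 1.2]
opening: 20.0
finger_force: 0.5
```

Emit:
{"fn": "apply_moves", "kwargs": {
  "commands": [
    [[0.004, -0.0004, 0, 0, 0, 0, 23], [0.008, -0.0008, 0, 0, 0, 0, 23], [0.012, -0.0012, 0, 0, 0, 0, 23], [0.016, -0.0016, 0, 0, 0, 0, 23], [0.02, -0.002, 0, 0, 0, 0, 23], [0.024, -0.0024, 0, 0, 0, 0, 23], [0.028, -0.0028, 0, 0, 0, 0, 23], [0.032, -0.0032, 0, 0, 0, 0, 23], [0.036, -0.0036, 0, 0, 0, 0, 23], [0.04, -0.004, 0, 0, 0, 0, 23], [0.043, -0.0043, 0, 0, 0, 0, 23], [0.044, -0.0044, 0, 0, 0, 0, 23]]
  ]
}}

```text
clock: 14.83
tcp_pos: [505.4, 64.7, 14.1]
tool_rot: [-0.0, 1.0, -0.017, 0.0]
wrist_force: [-1.0, -0.6, 0.4]
opening: 20.2
finger_force: 0.5
```

```bash
python3 - <<'E'
from h import *
T=np.load('T.npy'); measure('w14',T,False);print(to_tray(T,ctrl.get_obs()['tcp_pos'][:2]),ctrl.get_obs()['wrist_force'])
plan(T,(-60,0),14,0)
E
```

```text
tcp [505.4  64.7  14.1] yaw -1.95 open 20.2
blue [ 260  200   55   53 1930] world [524.4  63.4] tray [-80.3  -3.9] size mm [24.6 22.7]
[[-99.40459715  -3.23374465]] [-0.39168814  0.70025377  0.42206636]
to (-60, 0) 14 shift [39.4 -3.2  0. ] rz -0.0
```

Emit:
{"fn": "apply_moves", "kwargs": {
  "commands": [
    [[0.004, -0.0004, 0, 0, 0, 0, 23], [0.008, -0.0008, 0, 0, 0, 0, 23], [0.012, -0.0012, 0, 0, 0, 0, 23], [0.016, -0.0016, 0, 0, 0, 0, 23], [0.02, -0.002, 0, 0, 0, 0, 23], [0.024, -0.0024, 0, 0, 0, 0, 23], [0.028, -0.0028, 0, 0, 0, 0, 23], [0.032, -0.0032, 0, 0, 0, 0, 23], [0.036, -0.0034, 0, 0, 0, 0, 23], [0.04, -0.0034, 0, 0, 0, 0, 23], [0.044, -0.0034, 0, 0, 0, 0, 23], [0.047, -0.0034, 0, 0, 0, 0, 23]]
  ]
}}

```text
clock: 15.88
tcp_pos: [552.4, 66.4, 14.0]
tool_rot: [-0.0, 1.0, -0.017, 0.0]
wrist_force: [0.5, 0.3, 0.3]
opening: 19.9
finger_force: 0.2
```

```bash
python3 - <<'E'
from h import *
T=np.load('T.npy'); measure('w15',T,False);print(to_tray(T,ctrl.get_obs()['tcp_pos'][:2]),ctrl.get_obs()['wrist_force'])
plan(T,(5,0),14,0)
E
```

```text
tcp [552.4  66.4  14. ] yaw -1.95 open 19.9
red [ 255    0   65   27 1257] world [655.1  63.1] tray [50.3  0.3] size mm [ 9.9 23.7]
blue [ 260  200   55   53 2019] world [571.4  65.3] tray [-33.5  -0.3] size mm [24.6 22.7]
[[-5.18812482e+01  3.34792977e-02]] [0.31638465 0.68683834 0.01460122]
to (5, 0) 14 shift [56.9  0.   0.2] rz -0.0
```

Emit:
{"fn": "apply_moves", "kwargs": {
  "commands": [
    [[0.003, 0, 0, 0, 0, 0, 23], [0.006, 0, 0, 0, 0, 0, 23], [0.01, 0, 0, 0, 0, 0, 23], [0.013, 0, 0, 0, 0, 0, 23], [0.016, 0, 0, 0, 0, 0, 23], [0.019, 0, 0, 0, 0, 0, 23], [0.022, 0, 0, 0, 0, 0, 23], [0.025, 0, 0, 0, 0, 0, 23], [0.028, 0, 0, 0, 0, 0, 23], [0.031, 0, 0, 0, 0, 0, 23], [0.034, 0, 0, 0, 0, 0, 23], [0.037, 0, 0, 0, 0, 0, 23]]
  ]
}}

```text
clock: 16.93
tcp_pos: [589.1, 65.2, 14.0]
tool_rot: [0.0, 1.0, -0.017, 0.0]
wrist_force: [-0.1, 0.2, 0.0]
opening: 19.9
finger_force: 0.2
```

Emit:
{"fn": "apply_moves", "kwargs": {
  "commands": [
    [[0.003, 0, 0, 0, 0, 0, 23], [0.006, 0, 0, 0, 0, 0, 23], [0.01, 0, 0, 0, 0, 0, 23], [0.013, 0, 0, 0, 0, 0, 23], [0.016, 0, 0, 0, 0, 0, 23], [0.018, 0, 0, 0, 0, 0, 23], [0.019, 0, 0, 0, 0, 0, 23], [0.019, 0, 0, 0, 0, 0, 23]]
  ]
}}

```text
clock: 17.6
tcp_pos: [608.1, 64.5, 14.0]
tool_rot: [0.0, 1.0, -0.017, 0.0]
wrist_force: [-1.0, -0.8, -0.7]
opening: 19.7
finger_force: 0.0
```

```bash
python3 - <<'E'
from h import *
T=np.load('T.npy'); measure('w16',T,False);print(to_tray(T,ctrl.get_obs()['tcp_pos'][:2]),ctrl.get_obs()['wrist_force'])
E
```

```text
tcp [608.1  64.5  14. ] yaw -1.95 open 19.7
red [ 257  114   61   61 2820] world [661.6  62.9] tray [56.8  0.3] size mm [25.3 23.7]
blue [ 259  199   57   54 2307] world [627.2  64.4] tray [22.4  0.6] size mm [25.1 23.5]
[[3.10621026 0.10092611]] [-0.16819958 -0.62418941  0.35434595]
```

View pics/w16.png

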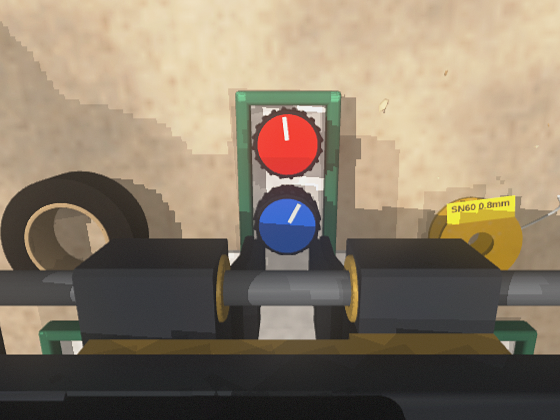

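Both knobs stand in the slot: red at (287,144) near the end wall and blue at (287,225) behind it. Backing off, lifting and checking.

Emit:
{"fn": "apply_moves", "kwargs": {
  "commands": [
    [[-0.004, 0, 0, 0, 0, 0, 23], [-0.01, 0, 0, 0, 0, 0, 23], [-0.015, 0, -0.02, 0, 0, 0, 23], [-0.02, 0, -0.045, 0, 0, 0, 23], [-0.03, 0, -0.08, 0, 0, 0, 23], [-0.03, 0, -0.1, 0, 0, 0, 23], [-0.03, 0, -0.1, 0, 0, 0, 23], [-0.03, 0, -0.1, 0, 0, 0, 23]]
  ]
}}

```text
clock: 18.32
tcp_pos: [578.3, 65.6, 115.5]
tool_rot: [0.0, 1.0, -0.017, 0.002]
wrist_force: [-0.2, -0.5, -1.1]
opening: 19.9
finger_force: 0.0
```

```bash
python3 - <<'E'
from h import *
T=np.load('T.npy'); measure('w17',T,True); measure('w18',T,False)
E
```

```text
tcp [578.3  65.6 115.5] yaw -1.94 open 19.9
tray [ 6.04983383e+02  6.46545835e+01 -3.42134292e-02] 1.23261672222032 3466
red [ 268   61   38   40 1137] world [661.6  62.8] tray [56.6  0.1] size mm [25.3 23.6]
blue [269 117  36  36 962] world [627.4  64.4] tray [22.4  0.5] size mm [24.5 23.2]
tcp [577.3  65.3 113.9] yaw -1.95 open 19.9
red [ 268   58   38   41 1166] world [661.6  62.8] tray [56.8  0.2] size mm [25.7 23.4]
blue [269 115  36  36 986] world [627.4  64.3] tray [22.6  0.5] size mm [24.3 23. ]
```

View pics/w18.png

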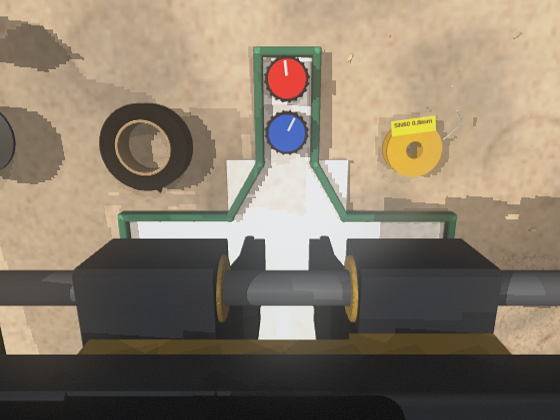

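The picture shows red at (287,78) and blue at (287,132), upright in the slot, with the tape and reel in place. The gripper is clear of everything, so I'm handing in.

```bash
python3 -c "
from station import ctrl
print(ctrl.sign_off())"
```

```text
the job is handed in; nothing more can be done
None
```

I pushed both knobs into the slot and handed the job in: red stands 57 mm past the gate and blue 22 mm past it, both upright within 1 mm of the middle line, with tape and reel in place; the white knob was never approached, but I did not recheck its position at the end, and sign-off returned no verdict.

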